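# Load a vial carrier into the sloping feed lane

### The job

Load the blue-capped vial carrier into the sloping lane of the white loading dock: bring it in at the lane's open upper end, narrow nose first with its black foot under the two rail lips, and ease it down the lane until its nose rests against the black stop at the bottom. Keep hold of it on the way down so that it does not run down and slam its glass vials, then let go and leave it there. Leave the red-capped carrier and the other things on the bench where they stand.

Things in the scene. Friction and masses are not known exactly. Their poses are not given: they have to be found in the camera images.
- carrier_blue_centre (a point): Grey vial carrier, blue caps, loose, 0.3 kg, 140 long (x) x 64 high. Point on its centre line, half-way along, 32 mm above its flat underside. -x to the nose, +x to the end plate, z up. Grip it across y by the middle block, 38 long (x), 42 wide (y), which ends 32 mm above this point. Body 42 wide all along; caps end 13 mm above this point. At the start it stands flat on the bench.
- carrier_blue_nose (a point): Tip of the blue carrier's black foot, on the underside: 70 mm from the centre along -x, 32 mm below it. Axes as the centre's. The foot is a flat plate under the whole carrier, 140 long, 64 wide, 6 thick, so it stands 11 mm out on each side of the body; the nose is bevelled over the last 12 mm to 51 wide and 2.4 thick (from 1.2 to 3.6 mm up).
- carrier_blue_plate (a point): Middle of the back of the blue carrier's broad end plate, 70 mm from the centre along +x, 7 mm below it. The plate is 72 mm wide, 6 thick and ends 44 mm above the underside: too wide to go between the lips, so only the nose can enter the lane and the plate stays outside.
- carrier_red_centre (a point): The same kind of carrier with red caps, loose, standing flat; same size, same point and axes. Not to be moved.
- lane: Lane on the fixed white dock. Origin: on the centre line of the aluminium bed's surface, at the stop's face. +x runs up the slope (30 degrees) to the open end, y across, z square to the bed; the low end is at the left (+y). Friction about 0.25: a carrier let go on the slope runs down. Home: carrier's axes along the lane's, underside on the bed, nose at x = 0, so its centre at x 70, y 0, z 32 mm.
- lane_mouth (a point): On the bed, centre line, at the upper end of the two dark rails: lane x = 112 mm. Axes as the lane's. Rails run down from here to the stop: 67 mm between their walls; lips turned inward, 50 mm between them, underside 8.5 and top 13.5 mm above the bed. Each rail is 11 mm thick. A flare, outward and upward, stands 12 mm beyond; then the bare bed goes on to lane x = 180 mm to set down on, 106 wide.
- dock_rear_top (a point): Middle of the upper rear edge of the white dock's housing (118 mm wide, 202 mm long, 124 mm high), for clearance.
- monitor_edge (a point): Left edge of the fixed black monitor's panel, an obstacle to keep clear of: the panel is 64 mm thick (x), goes 500 mm to the right (-y) from here, and reaches from z = 0.20 to 0.57 m.
- dropper_bottle: Amber dropper bottle, loose, 33 mm across, 102 mm high, origin under its centre. Bystander.
- septa_tin: Round white tin, loose, 56 mm across, 32 mm high, origin under its centre. Bystander.
- tape_roll: Roll of cream tape lying flat, loose, 96 mm across, 25 mm high, origin under its centre. Bystander.

How it is judged (in metres and radians):
On the way:
1. the blue-capped carrier is in the mouth of the lane, nose first, its foot under the lips, part of the way down (x of carrier_blue_centre in the frame of lane between 0.085 and 0.172 m and y of carrier_blue_centre in the frame of lane between -0.005 and 0.005 m and z of carrier_blue_centre in the frame of lane between 0.028 and 0.038 m and angle between the x axis of carrier_blue_centre and the x axis of lane, either way round below 0.12 rad), for 0.1 s.
At the end, for the whole second after the job is handed in: The blue-capped carrier lies in the lane under the lips, its nose within 5 mm of the stop, flat on the bed and straight (within 4 degrees), at rest and let go (x of carrier_blue_centre in the frame of lane between 0.066 and 0.075 m and y of carrier_blue_centre in the frame of lane between -0.004 and 0.004 m and z of carrier_blue_centre in the frame of lane between 0.029 and 0.036 m and angle between the x axis of carrier_blue_centre and the x axis of lane, either way round below 0.07 rad and angle between the z axis of carrier_blue_centre and the z axis of lane, either way round below 0.07 rad and linear speed of carrier_blue below 0.02 m/s); the robot touches nothing.
It fails at once if the blue-capped carrier runs down the lane (faster than 0.4 m/s in the rails) (x of carrier_blue_centre in the frame of lane between 0.06 and 0.165 m and z of carrier_blue_centre in the frame of lane below 0.037 m and distance between carrier_blue_centre and lane below 0.18 m and linear speed of carrier_blue above 0.4 m/s).
It fails at once if the red-capped carrier is moved more than 20 mm (distance of carrier_red_centre from where it was at the start of the episode above 0.02 m).
It fails at once if the dropper bottle is moved more than 30 mm or tipped (distance of dropper_bottle from where it was at the start of the episode above 0.03 m or angle between dropper_bottle's own z axis and vertical above 0.5 rad).
It fails at once if the white tin is moved more than 30 mm (distance of septa_tin from where it was at the start of the episode above 0.03 m).
It fails at once if the tape roll is moved more than 30 mm (distance of tape_roll from where it was at the start of the episode above 0.03 m).
It also fails if it takes over 54 s, if anything falls off the work surface, if the arm or the gripper's body presses on something with over 40 N, if the wrist force passes 120 N, or if a joint passes its speed limit or range.

### The arm

A 6-joint arm with a two-finger parallel gripper is mounted at the origin on the work surface; the furniture and walls round the work are solid. World frame = base frame: x ahead of the robot, y to its left, z up, the work surface at z = 0. Lengths are in mm, angles in rad, forces in N, time in s.
With the tool pointing down it reaches from about 275 to 825 mm from the base axis. Payload 4.9 kg.
Tool frame: the origin (TCP) lies at the very end of the fingers, on their centre line; the grasp point (between the pads) lies 19 mm behind it; z points along the fingers, y is the line along which they close (so a half turn about z gives the same grasp; the last joint's range is limited). The gripper opens to 85 mm and grips with 20 to 120 N. Pads are 22 mm wide; open, the fingers measure 114 mm over their backs; the gripper's body (76 mm by 85 mm) begins 54 mm behind the grasp point. The pads swing forward as they close: fully open they stand 13 mm farther back than shut.
Start: joints at [-1.435, 0.326, -0.193, 1.052, 0, 1.437], TCP at [146.608, -530.118, 231.281] pointing down, gripper open.
Joint ranges: [-2.65, 2.65], [-0.97, 1.79], [-1.3, 1.35], [-1.93, 2.1], [-1.47, 1.37], [-3.14, 3.14]. Speed limits (rad/s): [2.57, 2.57, 3.14, 3.14, 3.14, 3.14].

### API

Orientations are given as [roll, pitch, yaw] about the fixed x, y, z axes, in that order (R = Rz(yaw) Ry(pitch) Rx(roll)).
In Python, from bench import bot, solve_ik, imaging gives the robot as it stands. Calls block until the motion is done:
- bot.move_ptp(position, orientation): joint-space move of the TCP to a pose.
- bot.movel(position, rot=None, max_speed=150, threshold=None): straight line of the TCP; rot=None keeps the orientation; max_speed is the mean speed in mm/s. With threshold (N) it stops when the force on the tool has changed by that much, and returns True; else False.
- bot.move_j(angles): joint-space move.
- bot.grip(opening, effort=None): opening from 0.0 (shut) to 1.0 (fully open); effort is the grip in N (None keeps the last); returns when the fingers have stopped.
- bot.dwell(seconds).
- solve_ik(position, orientation): joint angles nearest the present ones, or None.
- bot.get_state(): the state.
- imaging.capture(name): name is "scene" or "top" or "wrist"; returns the picture (480x640x3 uint8, blue, green, red); there is no depth.
- imaging.camera_model(name): a dict with "K" (3x3 intrinsics, pixels), "position" and "rotation" of the camera in the world. Camera axes: x right, y up, looking along -z (the intrinsics and any distortion apply to the point x, -y, -z); pixel columns grow to the right and rows downward; lengths in mm; the calibration is good to about 2 mm. The wrist camera is an equidistant fisheye: a pixel r from the principal point sees the ray r / f radians off the axis. A picture is of the moment at which its call begins: read the wrist's pose just before it. camera_model takes no time and is no camera call; for the wrist camera it gives the pose at the moment of the call.
A pose or a line that the arm cannot do raises bot.IKError and nothing moves.
- bot.sign_off(): hands the job in; it is judged then, once.
The state is a dict: "t": time; "qpos": joint angles; "joint_velocities": joint speeds; "effort": joint torques, N m; "tcp_pos": TCP position; "orientation": TCP orientation; "contact_force": force on the tool from outside, world axes, zero at the start; "wrist_torque": the same for the moment, N m; "opening": opening from 0.0 (shut) to 1.0 (fully open); "gripper_force": force on a finger pad.
Only numpy, scipy, OpenCV 4.12 (cv2) and the standard library are available. Lean on these libraries where they do the work, as an engineer would, in place of code of your own. Each camera call takes 0.05 s, during which the arm holds its last target. There are 200 camera calls.

## Working session

There is one attempt and no reset: what is moved stays moved. The work goes in short steps, each a Python script; the robot and the scene stay as the last script left them, time stands still between calls to the robot, and variables do not carry over. Pictures are saved under pics/ and viewed, at most 10 in all, crops included, and the job is handed in when it is done.

```bash
ls; mkdir -p pics; python3 - <<'E'
from bench import bot, imaging
import cv2
for n in ("scene","top"):
    im=imaging.capture(n); cv2.imwrite(f"pics/{n}0.png",im)
    m=imaging.camera_model(n); print(n,m)
w=imaging.camera_model("wrist"); cv2.imwrite("pics/wrist0.png",imaging.capture("wrist")); print(w)
print(bot.get_state())
E
```

```text
pics
scene {'K': array([[515.24280695,   0.        , 323.06104114],
       [  0.        , 515.24280695, 233.99987495],
       [  0.        ,   0.        ,   1.        ]]), 'position': array([ 189.07127418, -591.83678399,  998.06152061]), 'rotation': array([ 0.73342399,  0.01624793, -0.48528995])}
top {'K': array([[464.1190972 ,   0.        , 326.74197716],
       [  0.        , 464.1190972 , 237.70075174],
       [  0.        ,   0.        ,   1.        ]]), 'position': array([ 278.32492387,   66.58969883, 1382.77473217]), 'rotation': array([ 0.20452399,  0.00267743, -1.46900499])}
{'K': array([[371.64829954,   0.        , 322.42255037],
       [  0.        , 371.64829954, 242.78251068],
       [  0.        ,   0.        ,   1.        ]]), 'position': array([ 222.01628418, -509.60001383,  372.89192319]), 'rotation': array([-3.10872840e-01,  9.94287510e-04, -1.29993561e+00])}
{'t': 0.15, 'qpos': array([-1.43521009e+00,  3.26796206e-01, -1.93313107e-01,  1.05203455e+00,
        8.68244032e-06,  1.43659940e+00]), 'joint_velocities': array([-0.00032065, -0.0031957 ,  0.0032119 , -0.00176867, -0.00052636,
       -0.00020778]), 'effort': array([ 6.09705257e-04, -4.43704319e+01,  2.62664688e+01,  1.04501779e-02,
       -2.13958624e-04,  8.92500964e-06]), 'tcp_pos': array([ 146.54324882, -529.66668559,  230.68503514]), 'orientation': array([-3.14025839e+00, -1.88897432e-04,  2.69783036e-01]), 'contact_force': array([ 0.15488719,  0.93126323, -0.0754643 ]), 'wrist_torque': array([ 0.0103278 ,  0.0213441 , -0.01551028]), 'gripper_force': 0.0, 'opening': 1.0037751827937074}
```

View pics.

View pics/scene0.png

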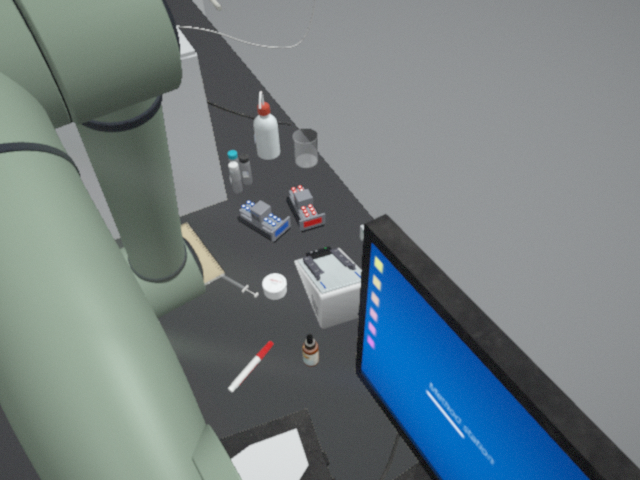

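View pics/top0.png

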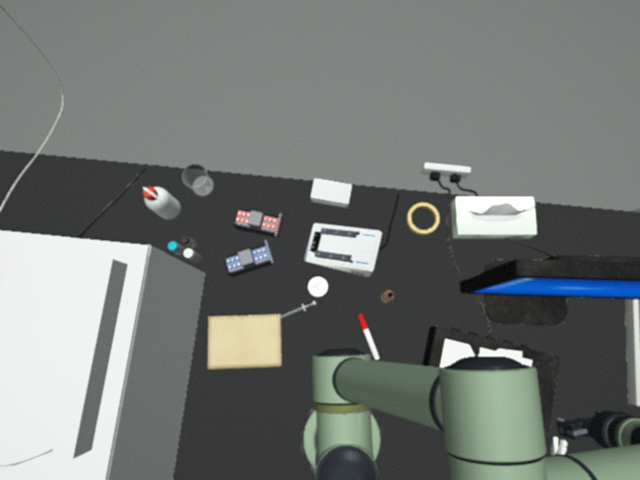

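```bash
cat > h.py <<'E'
import numpy as np, cv2
from scipy.spatial.transform import Rotation as R
from bench import bot, solve_ik, imaging
def rays(m,px,fish=False):
    px=np.atleast_2d(np.array(px,float)); K=m["K"]
    a=(px[:,0]-K[0,2])/K[0,0]; b=(px[:,1]-K[1,2])/K[1,1]
    if fish:
        r=np.hypot(a,b)+1e-12; d=np.c_[a/r*np.sin(r),-b/r*np.sin(r),-np.cos(r)]
    else: d=np.c_[a,-b,-np.ones(len(a))]
    return m["position"],R.from_euler("xyz",m["rotation"]).apply(d)
def plane(m,px,z,fish=False,n=(0,0,1)):
    o,d=rays(m,px,fish); n=np.array(n,float)
    return o+d*((z-o@n)/(d@n))[:,None]
def proj(m,P,fish=False):
    c=R.from_euler("xyz",m["rotation"]).inv().apply(np.atleast_2d(P)-m["position"])
    v=np.c_[c[:,0],-c[:,1]]; z=-c[:,2]; K=m["K"]; rr=np.hypot(*v.T)+1e-12
    s=np.arctan2(rr,z)/rr if fish else 1/z
    return v*np.c_[s,s]*K[0,0]+K[:2,2]
def tri(pairs):
    A=np.zeros((3,3));b=np.zeros(3)
    for o,d in pairs:
        d=d/np.linalg.norm(d);M=np.eye(3)-np.outer(d,d);A+=M;b+=M@o
    return np.linalg.solve(A,b)
E
python3 - <<'E'
from h import *
np.set_printoptions(precision=1,suppress=True)
t=imaging.camera_model("top");s=imaging.camera_model("scene")
print("bluectr",plane(t,[(249,257)],45),plane(s,[(263,217)],45))
print("blue plate,nose",plane(t,[(271,255),(227,267)],20))
print("red",plane(t,[(259,222)],45))
print("dock corners",plane(t,[(313,223),(382,231),(372,276),(304,263)],100))
print("bottle",plane(t,[(387,296)],90),"tin",plane(t,[(318,287)],30),"tape",plane(t,[(423,218)],20))
print("mon", tri([tuple(x[0] if x.ndim>1 else x for x in rays(c,[p])) for c,p in((t,(515,262)),(s,(385,218)))]))
print("mon left @570,200",plane(t,[(515,262),(520,280)],570),plane(t,[(462,285),(462,293)],200))
E
```

```text
bluectr [[473.8 318.3  45. ]] [[467.8 301.3  45. ]]
blue plate,nose [[490.1 258.7  20. ]
 [441.1 383.8  20. ]]
red [[581.  303.1  45. ]]
dock corners [[581.2 140.2 100. ]
 [577.8 -56.6 100. ]
 [447.4 -38.9 100. ]
 [464.5 152.9 100. ]]
bottle [[397.5 -85.6  90. ]] tin [[408.6 109.1  30. ]] tape [[ 649.1 -184.4   20. ]]
mon [ 439.2 -253.4  562.2]
mon left @570,200 [[ 435.8 -249.6  570. ]
 [ 404.7 -258.9  570. ]] [[ 434.5 -260.5  200. ]
 [ 414.2 -261.4  200. ]]
```

View pics/wrist0.png

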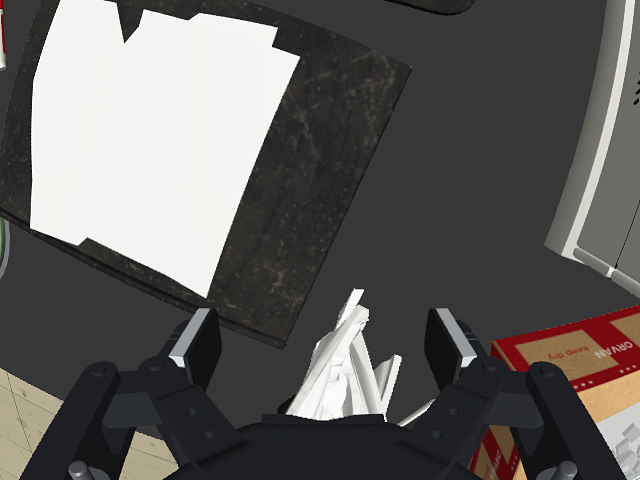

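```bash
python3 - <<'E'
from h import *
bot.movel([85,-315,330],max_speed=300)
q=bot.get_state()["qpos"].copy(); print(bot.get_state()["t"],q)
q[0]=0.45; q[5]=q[0]+np.pi+np.pi/2-2*np.pi  # yaw=-90: camera toward -y
bot.move_j(q); print(bot.get_state()["t"],bot.get_state()["tcp_pos"],bot.get_state()["orientation"])
for i,(p,yaw) in enumerate([((440,130,300),-1.57),((440,300,260),-1.2)]):
    bot.move_ptp(list(p),[np.pi,0,yaw]); bot.dwell(.2)
    m=imaging.camera_model("wrist"); im=imaging.capture("wrist"); cv2.imwrite(f"pics/w{i+1}.png",im)
    np.save(f"w{i+1}.npy",m,allow_pickle=True); print(bot.get_state()["t"],bot.get_state()["tcp_pos"],m["position"],m["rotation"])
E
```

```text
1.1167 [-1.53467954e+00 -1.59360129e-01 -4.79175561e-01  1.25017453e+00
  1.04347647e-04  1.33724160e+00]
3.225 [255.3204609  204.66742709 329.57625205] [-3.14122102e+00  5.82251876e-05 -1.57210205e+00]
4.3 [439.24367685 130.81889681 300.68493936] [439.16360839  51.86980659 442.99722561] [-3.10207835e-01  6.39419443e-04 -3.13795465e+00]
5.2833 [440.58983521 298.88452929 260.62983973] [468.63473524 225.10144832 402.99971872] [-3.09888771e-01  4.48403268e-04 -2.77211581e+00]
```

View pics/w1.png

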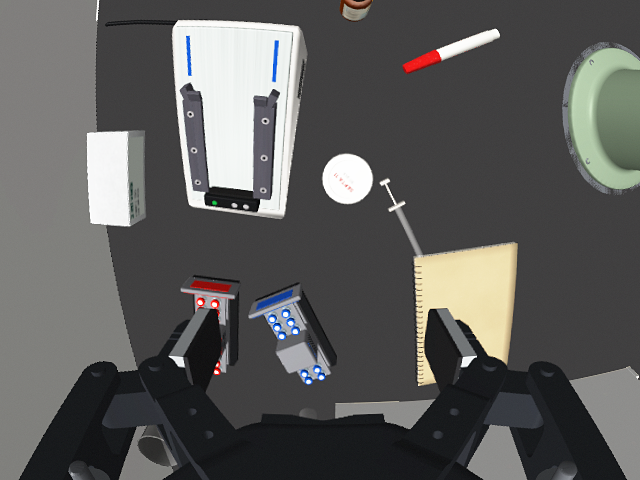

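View pics/w2.png

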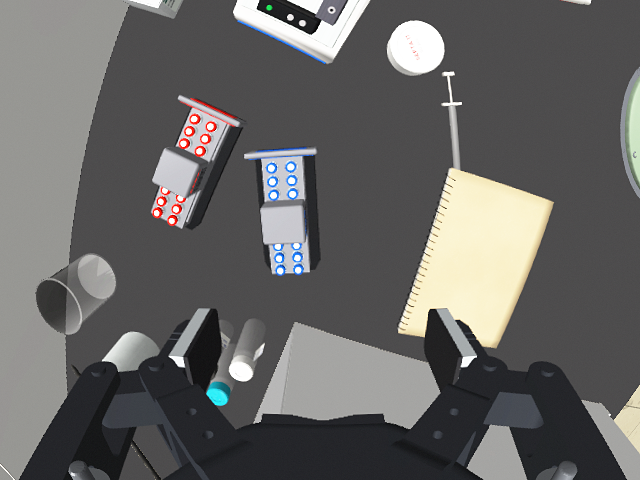

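```bash
python3 - <<'E'
from h import *
for i,(p,yaw) in enumerate([((430,-10,280),-1.57),((560,60,270),-1.57)]):
    bot.move_ptp(list(p),[np.pi,0,yaw]); bot.dwell(.2)
    m=imaging.camera_model("wrist"); im=imaging.capture("wrist"); cv2.imwrite(f"pics/w{i+3}.png",im)
    np.save(f"w{i+3}.npy",m,allow_pickle=True); print(bot.get_state()["t"],m["position"])
ims=[cv2.imread(f"pics/w{i}.png") for i in (3,4)]
cv2.imwrite("pics/w34.png",cv2.resize(np.hstack([ims[0][0:300,:400],ims[1][0:300,150:550]]),None,fx=1,fy=1))
im=cv2.imread("pics/w2.png"); hsv=cv2.cvtColor(im,cv2.COLOR_BGR2HSV)
mask=cv2.inRange(hsv,(100,120,60),(130,255,255)); mask[:, :235]=0; mask[:,340:]=0; mask[:120]=0;mask[300:]=0
n,l,s,c=cv2.connectedComponentsWithStats(mask)
for k in range(1,n):
    if s[k,4]>15: print(s[k],c[k].round(1))
E
```

```text
6.7167 [430.43613648 -88.10292784 422.15983265]
7.6083 [559.30923226 -19.44609491 412.83394186]
[256 147  51   5  97] [281.1 149.1]
[280 155  18   2  19] [288.9 155.9]
[248 158  14   2  19] [255.4 158.7]
[285 161  11  12  56] [290.6 166.7]
[266 162  11  12  57] [271.4 167.5]
[286 175  11  11  58] [291.5 179.8]
[267 176  11  11  53] [272.2 181.3]
[287 188  11  12  55] [292.4 193.4]
[268 190  11  11  60] [273.3 194.7]
[291 243  11   7  31] [296.3 246.4]
[273 244  10   7  31] [277.5 247.3]
[274 253  10  10  53] [278.9 257.3]
[292 252  11  10  55] [296.9 256.3]
[275 265  11  11  59] [280.1 269.7]
[293 264  11  11  58] [298.  268.9]
```

View pics/w34.png

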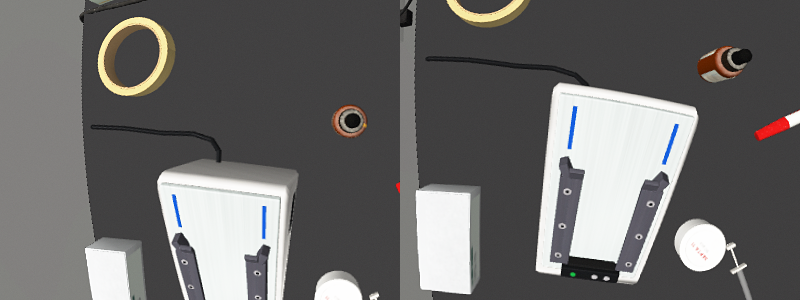

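```bash
cat > screws.py <<'E'
from h import *
def screws(im,roi):
    x0,y0,x1,y1=roi; g=cv2.cvtColor(im,cv2.COLOR_BGR2GRAY)
    big=cv2.resize(g[y0:y1,x0:x1],None,fx=4,fy=4,interpolation=cv2.INTER_CUBIC)
    b=(big>110).astype(np.uint8)
    n,l,s,c=cv2.connectedComponentsWithStats(b)
    return [tuple((c[k]+.5)/4-.5+np.array([x0,y0]))+(s[k,4]/16,) for k in range(1,n) if 5<s[k,4]/16<80 and max(s[k,2:4])<44]
E
python3 - <<'E'
from screws import *
np.set_printoptions(precision=1,suppress=True)
for i,roi in((1,(170,80,290,205)),(3,(165,225,290,345)),(4,(290,150,430,275))):
    im=cv2.imread(f"pics/w{i}.png"); print(i,np.array(screws(im,roi)))
    hsv=cv2.cvtColor(im,cv2.COLOR_BGR2HSV); m=cv2.inRange(hsv,(100,150,100),(125,255,255)); m[:, :160]=0;m[:,450:]=0
    n,l,s,c=cv2.connectedComponentsWithStats(m); print([ (c[k].round(1),s[k]) for k in range(1,n) if s[k,4]>40 and c[k][1]<240])
E
```

```text
1 [[189.9 113.9  39.9]
 [264.9 120.6  43.7]
 [193.5 149.9  36. ]
 [263.7 157.5  40.5]
 [197.3 181.8  31.4]
 [262.7 189.8  35.9]
 [213.9 202.4  10.3]
 [233.6 203.7   8.4]]
[(array([188.4,  55. ]), array([186,  36,   5,  40, 119], dtype=int32)), (array([274.9,  60.5]), array([272,  41,   7,  41, 136], dtype=int32))]
3 [[184.1 261.7  31. ]
 [256.8 272.7  34.9]
 [190.4 286.3  25. ]
 [257.5 297.1  29.1]
 [257.9 317.4  26.7]
 [231.8 325.8  12.9]
 [242.6 327.6  14.2]]
[(array([176.4, 210.3]), array([172, 195,  10,  32,  92], dtype=int32)), (array([263.7, 221.1]), array([262, 206,   4,  33,  87], dtype=int32))]
4 [[316.9 191.2  47.7]
 [400.1 203.5  46.1]
 [311.7 225.6  40.9]
 [388.3 236.2  38.9]
 [307.6 254.5  33.8]
 [378.1 264.   31.1]
 [322.3 273.6   7.2]]
[(array([322. , 126.4]), array([318, 106,   9,  43, 163], dtype=int32)), (array([420. , 143.5]), array([412, 124,  16,  40, 145], dtype=int32))]
```

```bash
python3 - <<'E'
from screws import *
np.set_printoptions(precision=1,suppress=True)
L=lambda i:np.load(f"w{i}.npy",allow_pickle=True).item()
m2=L(2)
caps=np.array([(290.6,166.7),(271.4,167.5),(291.5,179.8),(272.2,181.3),(278.9,257.3),(296.9,256.3),(280.1,269.7),(298.,268.9)])
P=plane(m2,caps,45,True); c=P.mean(0); d=(P[:4].mean(0)-P[4:].mean(0)); 
print(P[:,:2]); print("carrier",c,"yaw of +x",np.degrees(np.arctan2(d[1],d[0])),np.linalg.norm(d))
v=[np.degrees(np.arctan2(*(P[a]-P[b])[1::-1])) for a,b in((0,5),(1,4),(0,7),(1,6))];print(v)
M=[L(i) for i in(1,3,4)]
pts={ 'L0':[(189.9,113.9),(184.1,261.7),(316.9,191.2)],'R0':[(264.9,120.6),(256.8,272.7),(400.1,203.5)],
'L1':[(193.5,149.9),(190.4,286.3),(311.7,225.6)],'R1':[(263.7,157.5),(257.5,297.1),(388.3,236.2)],
'L2':[(197.3,181.8),None,(307.6,254.5)],'R2':[(262.7,189.8),(257.9,317.4),(378.1,264.)]}
Q={}
for k,v in pts.items():
    pr=[(m["position"],rays(m,[p],True)[1][0]) for m,p in zip(M,v) if p]
    Q[k]=tri(pr); print(k,Q[k],"reproj",np.array([proj(m,Q[k],True)[0]-p for m,p in zip(M,v) if p]).round(1).tolist())
A=np.array([Q[k] for k in sorted(Q)]); 
dL=Q['L0']-Q['L2'];dR=Q['R0']-Q['R2']; dd=(dL+dR); dd/=np.linalg.norm(dd)
print("slope",np.degrees(np.arcsin(dd[2])),"yaw",np.degrees(np.arctan2(dd[1],dd[0])),len(dL),np.linalg.norm(dL),np.linalg.norm(dR))
w=sum(Q['R%d'%i]-Q['L%d'%i] for i in range(3))/3; print("across",w,np.linalg.norm(w),"mean",A.mean(0))
yaw=np.arctan2(-w[0],w[1]); print("yaw from across",np.degrees(np.arctan2(w[1],w[0]))) 
np.save("scr.npy",A)
E
```

```text
[[483.8 271.3]
 [501.1 278.5]
 [478.5 283.1]
 [495.8 291.1]
 [463.5 362.9]
 [446.5 355.1]
 [457.9 375.5]
 [440.7 367.8]]
carrier [471.  323.1  45. ] yaw of +x -65.94313020628462 92.32256830985857
[np.float64(-66.01180430892461), np.float64(-65.98480421287722), np.float64(-65.93785544362024), np.float64(-65.96990930750056)]
L0 [564.   34.5 100.9] reproj [[0.2, -0.1], [-0.1, -0.0], [-0.1, 0.2]]
R0 [491.8  44.7 100.6] reproj [[0.1, -0.1], [-0.1, -0.1], [-0.0, 0.2]]
L1 [569.2  70.5  79.7] reproj [[0.1, -0.0], [-0.0, 0.0], [-0.0, 0.0]]
R1 [496.8  80.8  79.6] reproj [[0.0, -0.0], [-0.1, -0.1], [0.0, 0.2]]
L2 [574.2 106.3  59.1] reproj [[0.0, -0.1], [-0.0, 0.1]]
R2 [502.  116.6  59.2] reproj [[0.0, -0.0], [-0.0, 0.0], [-0.0, 0.0]]
slope 29.862775376801324 yaw -98.09908388039719 3 83.65775456384533 83.55678567278623
across [-72.3  10.3  -0.1] 72.98357348698875 mean [533.   75.6  79.8]
yaw from across 171.91825569607573
```

```bash
python3 - <<'E'
import cv2
im=cv2.imread("pics/w4.png")[95:290,280:450]
cv2.imwrite("pics/c4.png",cv2.resize(im,None,fx=3,fy=3,interpolation=cv2.INTER_CUBIC))
E
```

```text
(no output)
```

View pics/c4.png

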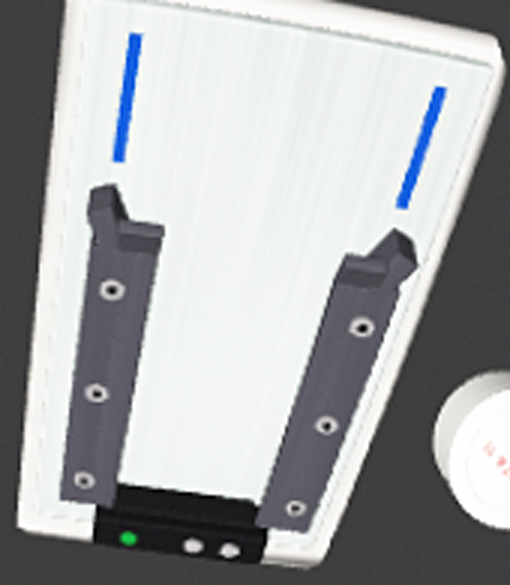

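```bash
cat > lane.py <<'E'
from h import *
yaw=np.radians(-98.09); s=np.radians(30)
X=np.array([np.cos(s)*np.cos(yaw),np.cos(s)*np.sin(yaw),np.sin(s)])
Y=np.array([-np.sin(yaw),np.cos(yaw),0]); Z=np.cross(X,Y); RL=np.c_[X,Y,Z]
MID=np.load("scr.npy").mean(0)   # screws: lane (56?, 0, 13.5)
S=56.0
O=MID-S*X-13.5*Z
E
python3 - <<'E'
from lane import *
np.set_printoptions(precision=1,suppress=True)
print(O, (np.load("scr.npy")-O)@RL)
m=np.load("w4.npy",allow_pickle=True).item()
f=lambda P:np.array(P)/3+np.array([280,95])-1/3
def lane(P,h): return (plane(m,f(P),O@Z+h,True,Z)-O)@RL
print("lip/flare line z13.5",lane([(102,240),(160,248),(345,280),(378,283),(60,500),(115,505),(307,530)],13.5))
print("face-bed z0",lane([(122,485),(258,500),(70,0),(500,65)],0))
print("blue",lane([(135,34),(118,161),(440,88),(402,208)],0))
E
```

```text
[538.9 116.9  40.2] [[ 97.9  36.5  13.6]
 [ 55.9  36.6  13.4]
 [ 14.3  36.5  13.6]
 [ 97.8 -36.5  13.4]
 [ 55.8 -36.6  13.3]
 [ 14.3 -36.4  13.7]]
lip/flare line z13.5 [[115.1  41.   13.5]
 [115.1  25.   13.5]
 [114.  -27.4  13.5]
 [114.8 -36.8  13.5]
 [  1.6  43.6  13.5]
 [  3.   24.5  13.5]
 [  3.  -43.4  13.5]]
face-bed z0 [[ -1.9  22.5   0. ]
 [ -0.2 -26.5  -0. ]
 [179.1  57.3   0. ]
 [182.1 -53.4   0. ]]
blue [[171.9  40.1   0. ]
 [132.6  39.8   0. ]
 [171.8 -39.9   0. ]
 [132.2 -40.4   0. ]]
```

```bash
cat >> lane.py <<'E'
RT=np.c_[X,-Y,-Z]; ORI=R.from_matrix(RT).as_euler("xyz")
def LP(x,z,y=0.): return O+RL@np.array([x,y,z],float)
C=np.array([471.0,323.1]); CY=np.radians(-65.95)
E
python3 - <<'E'
from lane import *
np.set_printoptions(precision=2,suppress=True)
ORI2=R.from_matrix(np.c_[-X,Y,-Z]).as_euler("xyz")
for n,o,cy in(("A",ORI,CY),("B",ORI2,CY+np.pi)):
    print(n,o,"grasp",solve_ik([*C,30],[np.pi,0,cy]))
    for x,z in((210,100),(210,30),(140,30),(70,30),(70,150)): print(x,z,LP(x,z),solve_ik(LP(x,z),o))
E
```

```text
A [-3.14 -0.52 -1.71] grasp [ 0.47  0.57 -0.38  0.62  0.   -1.52]
210 100 [520.32 -13.66 231.75] [ 0.11  0.4  -0.19  1.12 -0.5  -1.28]
210 30 [515.4  -48.31 171.13] [ 0.05  0.43 -0.31  0.94 -0.51 -1.35]
140 30 [523.93  11.7  136.13] [ 0.16  0.52 -0.27  0.95 -0.5  -1.23]
70 30 [532.46  71.72 101.13] [ 0.26  0.61 -0.21  0.97 -0.48 -1.12]
70 150 [540.91 131.12 205.05] [ 0.35  0.58  0.02  1.28 -0.46 -1.02]
B [3.14 0.52 1.43] grasp [ 0.47  0.57 -0.38  0.62  0.    1.62]
210 100 [520.32 -13.66 231.75] [ 0.11  0.4  -0.19  1.12 -0.5   1.86]
210 30 [515.4  -48.31 171.13] [ 0.05  0.43 -0.31  0.94 -0.51  1.79]
140 30 [523.93  11.7  136.13] [ 0.16  0.52 -0.27  0.95 -0.5   1.91]
70 30 [532.46  71.72 101.13] [ 0.26  0.61 -0.21  0.97 -0.48  2.02]
70 150 [540.91 131.12 205.05] [ 0.35  0.58  0.02  1.28 -0.46  2.12]
```

```bash
python3 - <<'E'
from lane import *
np.set_printoptions(precision=2,suppress=True)
st=bot.get_state
def show(t): s=st(); print(t,round(s["t"],2),s["tcp_pos"],s["contact_force"],s["wrist_torque"],s["opening"],s["gripper_force"])
bot.move_ptp([*C,140],[np.pi,0,CY]); bot.grip(0.78); show("above")
print(bot.movel([*C,30],max_speed=80,threshold=12)); show("down")
bot.grip(0.0,effort=50); show("grip")
bot.movel([*C,36],max_speed=40); show("lift6")
bot.movel([*C,190],max_speed=150); bot.dwell(.2); show("lift")
m=imaging.camera_model("wrist"); cv2.imwrite("pics/w5.png",imaging.capture("wrist")); np.save("w5.npy",m,allow_pickle=True)
E
```

```text
above 9.12 [471.64 322.57 140.35] [-0.41 -0.17 -0.12] [-0.01  0.04 -0.01] 0.7801488536711734 0.0
False
down 10.64 [471.45 323.33  30.55] [-0.18 -0.67  0.51] [-0.02  0.02  0.01] 0.7783705684142612 0.0
grip 10.98 [471.5  323.37  30.68] [-0.74  1.16  4.41] [-0.1   0.16 -0.03] 0.4837623076253782 52.13156461715698
lift6 11.28 [470.7  322.95  35.79] [-0.78 -0.   -4.5 ] [ 0.    0.02 -0.02] 0.4775105828887249 51.25819444656372
lift 12.66 [470.51 322.86 189.08] [-0.27 -0.4  -2.91] [ 0.01 -0.02  0.04] 0.4811156783249484 51.22447192668915
```

View pics/w5.png

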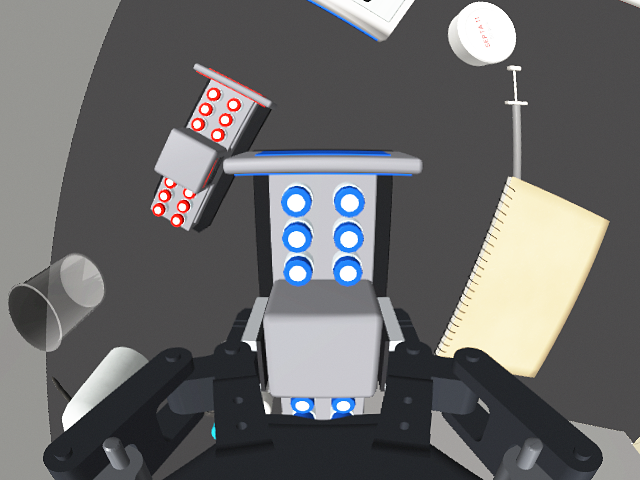

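```bash
cat > caps.py <<'E'
from lane import *
def caps(im,m,tp,to):
    """Cap centres in the tool frame assuming they lie 15 mm behind the TCP."""
    mask=cv2.inRange(cv2.cvtColor(im,cv2.COLOR_BGR2HSV),(100,120,60),(130,255,255)); mask[:178]=0; mask[290:]=0; mask[:,:240]=0; mask[:,410:]=0
    n,l,s,_=cv2.connectedComponentsWithStats(mask)
    c=np.array([s[k,:2]+(s[k,2:4]-1)/2 for k in range(1,n) if s[k,4]>150])
    T=R.from_euler("xyz",to).as_matrix(); z=T[:,2]
    return c,(plane(m,c,tp@z-15,True,z)-tp)@T
E
python3 - <<'E'
from caps import *
np.set_printoptions(precision=2,suppress=True)
s=bot.get_state(); print(s["orientation"]); c,P=caps(cv2.imread("pics/w5.png"),np.load("w5.npy",allow_pickle=True).item(),s["tcp_pos"],s["orientation"]); print(c); print(P)
m2=np.load("w2.npy",allow_pickle=True).item()
print(np.linalg.norm(plane(m2,[(290.6,166.7),(292.4,193.4)],45,True)-[*C,45],axis=1))
E
```

```text
[ 3.14 -0.   -1.15]
[[296.  201.5]
 [349.  201.5]
 [296.5 237. ]
 [348.5 237. ]
 [297.  271. ]
 [347.5 271. ]]
[[ 53.28  -8.71 -15.  ]
 [ 53.3    9.77 -15.  ]
 [ 40.34  -8.76 -15.  ]
 [ 40.35   9.85 -15.  ]
 [ 27.22  -8.86 -15.  ]
 [ 27.23   9.79 -15.  ]]
[53.35 27.79]
```

```bash
python3 - <<'E'
from caps import *
np.set_printoptions(precision=2,suppress=True)
def show(t):
    s=bot.get_state(); print(t,round(s["t"],2),"lane",(s["tcp_pos"]-O)@RL,"F",s["contact_force"]@RL,"M",s["wrist_torque"]@RL,round(s["opening"],3),s["gripper_force"].__round__(1))
bot.movel([*C,250],max_speed=200)
bot.move_ptp(LP(215,110,.4),ORI); bot.dwell(.2); show("pre")
bot.movel(LP(215,40,.4),max_speed=100); bot.dwell(.2); show("near")
m=imaging.camera_model("wrist"); cv2.imwrite("pics/w6.png",imaging.capture("wrist")); np.save("w6.npy",m,allow_pickle=True)
print(bot.movel(LP(215,25,.4),max_speed=15,threshold=5)); show("touch")
s=bot.get_state(); print(s["orientation"],ORI)
E
```

```text
pre 14.61 lane [214.3    0.45 110.61] F [-1.34 -0.33 -2.52] M [-0.05  0.85 -0.03] 0.483 51.3
near 15.66 lane [214.99   0.84  40.66] F [-2.61 -0.01 -3.56] M [-0.03  0.84 -0.01] 0.484 51.3
True
touch 16.38 lane [214.78   0.4   30.54] F [-0.12 -0.45  4.5 ] M [ 0.07  0.76 -0.09] 0.488 52.2
[-3.14 -0.52 -1.71] [-3.14 -0.52 -1.71]
```

View pics/w6.png

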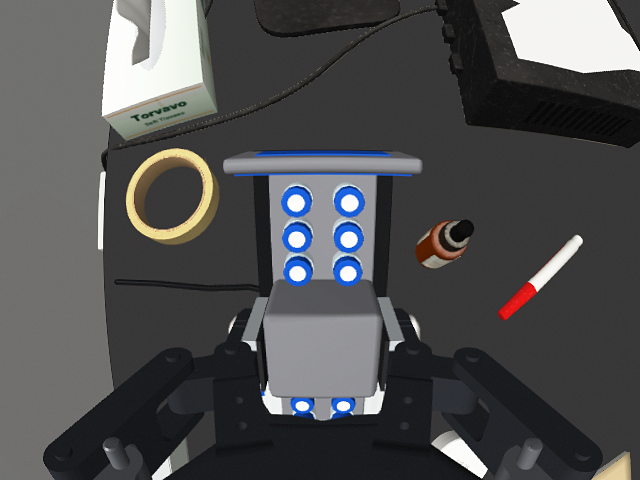

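```bash
python3 - <<'E'
from caps import *
np.set_printoptions(precision=2,suppress=True)
def show(t):
    s=bot.get_state(); print(t,round(s["t"],2),"lane",(s["tcp_pos"]-O)@RL,"F",s["contact_force"]@RL,"M",s["wrist_torque"]@RL,round(s["opening"],3),s["gripper_force"].__round__(1))
bot.movel(LP(214,31.2,.4),max_speed=20); show("up")
for x in (180,160,140,120,100,80):
    h=bot.movel(LP(x,31.2,.4),max_speed=40,threshold=15); show(x)
    if h: print("contact"); break
E
```

```text
up 16.62 lane [213.76   0.03  30.76] F [-1.75 -0.15 -2.59] M [ 0.    0.85 -0.  ] 0.486 51.3
180 17.62 lane [180.15   0.44  31.26] F [-1.08  0.78 -3.7 ] M [0.04 0.86 0.05] 0.482 51.3
160 18.27 lane [159.87   0.38  31.16] F [-1.74  0.46 -3.95] M [-0.02  0.88  0.02] 0.483 51.3
140 18.93 lane [139.88   0.39  31.19] F [-1.69 -0.33 -3.16] M [-0.04  0.86 -0.03] 0.482 51.4
120 19.57 lane [119.84   0.34  31.15] F [-1.75  0.88 -1.66] M [ 0.    0.88 -0.02] 0.485 51.4
100 20.23 lane [99.85  0.34 31.16] F [-1.91 -0.11 -2.1 ] M [0.03 0.84 0.02] 0.485 51.4
80 20.88 lane [79.81  0.33 31.15] F [-2.37 -0.42 -3.54] M [0.   0.88 0.02] 0.486 51.4
```

```bash
python3 - <<'E'
from caps import *
np.set_printoptions(precision=2,suppress=True)
def show(t):
    s=bot.get_state(); print(t,round(s["t"],2),"lane",(s["tcp_pos"]-O)@RL,"F",s["contact_force"]@RL,"M",s["wrist_torque"]@RL,round(s["opening"],3),s["gripper_force"].__round__(1))
h=bot.movel(LP(62,31.0,.4),max_speed=15,threshold=8); show(h)
x=((bot.get_state()["tcp_pos"]-O)@RL)[0]
if h:
    print(bot.movel(LP(x,29,.4),max_speed=10,threshold=5)); show("bed")
    z=((bot.get_state()["tcp_pos"]-O)@RL)[2]
    bot.grip(0.8); bot.dwell(.3); show("open")
    bot.movel(LP(x,z+60,.4),max_speed=60); bot.movel(LP(x+60,150,.4),max_speed=120); bot.dwell(.2); show("clear")
    m=imaging.camera_model("wrist"); cv2.imwrite("pics/w7.png",imaging.capture("wrist")); np.save("w7.npy",m,allow_pickle=True)
E
```

```text
True 21.63 lane [71.18  0.5  30.87] F [ 1.55 -0.01  3.06] M [ 0.14  0.09 -0.09] 0.483 52.2
True
bed 21.84 lane [71.2   0.89 30.86] F [ 0.95 -0.24  2.82] M [ 0.07  0.4  -0.  ] 0.49 52.0
open 22.52 lane [71.17  0.22 30.02] F [-0.38 -0.28  0.06] M [ 0.03  0.5  -0.03] 0.8 0.0
clear 24.73 lane [130.72  -0.01 149.24] F [-0.13  0.74 -1.4 ] M [-0.09  0.43 -0.  ] 0.799 0.0
```

View pics/w7.png

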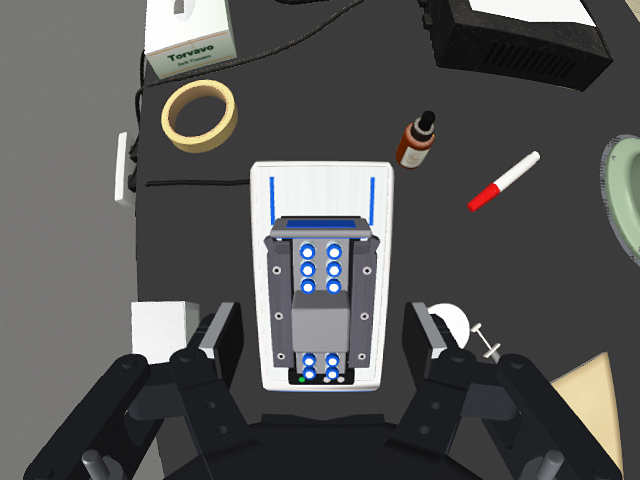

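```bash
python3 - <<'E'
from caps import *
np.set_printoptions(precision=1,suppress=True)
im=cv2.imread("pics/w7.png"); m=np.load("w7.npy",allow_pickle=True).item()
mask=cv2.inRange(cv2.cvtColor(im,cv2.COLOR_BGR2HSV),(100,120,60),(130,255,255)); mask[:236]=0;mask[385:]=0;mask[:,:290]=0;mask[:,350:]=0
n,l,s,_=cv2.connectedComponentsWithStats(mask)
c=np.array([s[k,:2]+(s[k,2:4]-1)/2 for k in range(1,n) if s[k,4]>30])
print(((plane(m,c,O@Z+45,True,Z)-O)@RL)[:,:2])
print(((plane(m,[(276.5,270.5),(366.5,270.5),(278.5,316.5),(364.5,316),(280.5,356.5),(362,356.5)],O@Z+13.5,True,Z)-O)@RL)[:,:2])
E
```

```text
[[134.5   1.6]
 [124.6  10.4]
 [124.6  -8.2]
 [111.8  10.1]
 [111.5  -8.4]
 [ 98.1  10.2]
 [ 98.2  -8.3]
 [ 26.2   9.9]
 [ 26.3  -8.3]]
[[ 97.4  36.4]
 [ 97.7 -36.4]
 [ 55.   36.5]
 [ 55.7 -36.8]
 [ 13.2  36.7]
 [ 13.4 -37. ]]
```

```bash
python3 -c "
from h import *
bot.dwell(.3); print(bot.get_state()['joint_velocities'].round(3)); print(bot.sign_off())"
```

```text
[ 0.    -0.002 -0.001  0.    -0.001  0.   ]
the job is handed in; nothing more can be done
None
```

The blue-capped carrier is in the lane with its nose against the stop. The last picture puts its centre at about x 71 mm, y +1 mm in the lane frame, straight. I let go, moved the gripper clear and handed the job in at about 25 s; no result came back.

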